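Sort the loose stationery into its bins and seat the clip tin

TASK

Tidy the loose things on the near part of the desk: lay the marker and the pen flat in the wooden bin that already holds the pencil, and stand the stapler on its base in the matching bin that already holds the glue stick. Seat the clip tin, lid up, flat and square in the pocket of the wooden block. Keep the pencil and the glue stick in their bins and leave everything else on the desk where it is.

Things in the scene. Friction and masses are not known exactly. Their poses are not given: they have to be found in the camera images.
- pen_bin: open-topped light wooden bin, the one in which a green pencil lies along its -x wall; outside 106 (x) x 180 (y) x 36 mm high, walls and floor 4 mm thick (inside 98 x 172 mm, 32 mm deep), long side along its y. Fixed to the desk. Origin: centre of its underside
- fastener_bin: open-topped light wooden bin identical to the other; the one in whose +x, +y corner a glue stick stands; outside 106 (x) x 180 (y) x 36 mm high, walls and floor 4 mm thick (inside 98 x 172 mm, 32 mm deep), long side along its y. Fixed to the desk. Origin: centre of its underside
- tin_block: low light wooden block 105 (x) x 133 (y) x 16 mm high with a rectangular pocket in its middle, open at the top, 66 (x) x 95 (y) mm and 10 mm deep (its floor is 6 mm above the desk). Cut-outs 46 mm wide run through the middle of both long walls, at -x and +x, down to the pocket floor, for fingers. Fixed to the desk. Origin: centre of its underside, below the pocket's centre
- marker: white marker with a black cap, lying, 17 x 135 x 16 mm, long axis y. Origin: middle of its underside
- marker_end_a (a point): on the marker's axis, 3 mm inside its +y end
- marker_end_b (a point): on the marker's axis, 3 mm inside its -y end
- pen: thin black ball-point pen, lying, 12 x 145 x 9 mm, long axis y. Origin: middle of its underside
- pen_end_a (a point): on the pen's axis, 3 mm inside its +y end
- pen_end_b (a point): on the pen's axis, 3 mm inside its -y end
- stapler: desk stapler on the near, free part of the desk (another, behind the sticky notes at the back right, is not meant) standing on its base, 34 (x) x 135 (y) x 61 mm high, about 0.25 kg. The base is 34 mm wide and 10 mm high, the top arm 22 mm wide from 36 to 61 mm up (it does not move); hinge cheeks 28 mm wide, up to 40 mm high, at y = -60 to -32 mm. Origin: centre of its underside
- clip_tin: small flat closed green tin on the near part of the desk (a like one at the very back is not meant), with a lid that stays shut, 23 mm high; body 59 (x) x 88 (y) mm, lid rim 61 x 92 mm from 18 mm up, a small lip on the lid at -x. Either way round fits the pocket. Origin: centre of its underside
- pencil: green pencil 7 x 112 x 7 mm, long axis y, lying in pen_bin from the start. Origin: middle of its underside
- glue_stick: glue stick, 27 mm across, 94 mm high, standing in fastener_bin from the start. Origin: centre of its underside
- eraser: bystander: eraser, 20 x 44 x 12 mm. Origin: centre of its underside
- sharpener: bystander: metal pencil sharpener, 23 x 28 x 14 mm. Origin: centre of its underside
There are look-alikes about, which are no part of the job. Leave any pink look-alike of the clip_tin alone.

How it is judged:
By the outcome, as a careful person would: the job done as asked, in the order asked, and still so for the second after the job is handed in, with the robot touching nothing.
It also fails if it takes over 67 s, if anything falls off the work surface, if the arm or the gripper's body presses on something with over 40 N, if the wrist force passes 120 N, or if a joint passes its speed limit or range.

ROBOT

A 6-joint arm with a two-finger parallel gripper is mounted at the origin on a cart in front of the work surface, level with it; the furniture and walls round the work are solid. World frame = base frame: x ahead of the robot, y to its left, z up, the work surface at z = 0. Lengths are in mm, angles in rad, forces in N, time in s.
With the tool pointing down it reaches from about 300 to 775 mm from the base axis. Payload 14.6 kg.
Tool frame: the origin (TCP) lies where the fingers leave the gripper's body, on its centre line; the fingertips stand 97 mm ahead of it and the grasp point (between the pads) lies 78 mm ahead of it; z points along the fingers, y is the line along which they close (so a half turn about z gives the same grasp; the last joint's range is limited). The gripper opens to 94 mm and grips with 3 to 60 N. Pads are 16 mm wide; open, the fingers measure 119 mm over their backs; the gripper's body (75 mm by 177 mm) begins 78 mm behind the grasp point.
Start: joints at [-0.848, 0.3, 1.521, -0, 1.321, -0.067], TCP at [390.607, -387.19, 302.646] pointing down, gripper open.
Joint ranges: [-3.03, 3.03], [-0.79, 2.21], [0.23, 2.52], [-1.04, 4.18], [0, 3.07], [-2.55, 2.55]. Speed limits (rad/s): [2.22, 2.22, 2.57, 3.14, 3.14, 3.14].

INTERFACE

Orientations are given as [roll, pitch, yaw] about the fixed x, y, z axes, in that order (R = Rz(yaw) Ry(pitch) Rx(roll)).
In Python, from plant import manip gives the robot as it stands.
- The arm moves only by the tool servo_tool, never from a script. Its argument "targets" is a list of rows, each a list of 2 entries, a list of its own where there are three numbers: the shift along the tool's x, y, z in m, then the turn, a rotation vector about the tool's x, y, z in degrees. In form: [[[tx, ty, tz], [wx, wy, wz]], ...]. A call has 1 to 20 rows; each row is the pose to reach, as a shift and turn from the pose commanded when the call began, along the tool's axes at that moment; what a row does not reach only later rows make up. A row lasts 1/8 s, in which the tool goes at most 62.5 mm and 10.7 degrees, less where a joint would pass 70% of its speed; a pose out of reach is approached as far as the arm can. A call with a gripper value outside its range is refused whole. "grip" is the opening, from 0 (shut) to 1 (fully open), set as the call begins (left out, the last holds). The fingers move at their own pace and stop on an object; "grip_force" is the grip in N (left out, the last holds). Time passes only in rows, so rows that repeat a pose let the fingers close. It gives the time, the measured TCP pose, the force, the opening and the grip force at its end, in the units of the state.
- manip.state(): the state, without advancing time (a new reading comes with each control period).
- manip.get_image(name): name is "side" or "top"; returns (picture, depth): 420x560x3 uint8, red, green, blue; 420x560 float32, mm along the optical axis (not along the pixel's ray), 0 where there is no reading.
- manip.camera_info(name): a dict with "fx", "fy", "cx", "cy" (pixels), "rvec" (rotation vector, rad) and "tvec" (3), from world to camera coordinates, as OpenCV has them. Camera axes: x right, y down, z forward; pixel columns grow to the right and rows downward; lengths in mm; the calibration is good to about 2 mm. A picture is of the moment at which its call begins. camera_info takes no time and is no camera call.
- manip.sign_off(): hands the job in; it is judged then, once.
The state is a dict: "t": time; "joints": joint angles; "qd": joint speeds; "joint_efforts": joint torques, N m; "position": TCP position; "orientation": TCP orientation; "ft_force": force on the tool from outside, world axes, zero at the start; "torque": the same for the moment, N m; "finger_gap": finger opening in mm; "grasp_force": force on a finger pad.
Only numpy, scipy, OpenCV 4.12 (cv2) and the standard library are available. Lean on these libraries where they do the work, as an engineer would, in place of code of your own. Each camera call takes 0.05 s, during which the arm holds its last target. There are 200 camera calls.

## Working session

There is one attempt and no reset: what is moved stays moved. The work goes in short steps, Python scripts to look and compute and a tool call to move; the robot and the scene stay as the last step left them, time stands still between calls to the robot, and variables do not carry over. Pictures are saved under pics/ and viewed, at most 10 in all, crops included, and the job is handed in when it is done.

Besides the shell and the picture viewer there is one more tool, called after "Call:" by a JSON object that holds its "method" and its "body". servo_tool: Moves the arm, as the interface text tells. Its arguments: {"type":"object","properties":{"targets":{"type":"array","items":{"type":"array"}},"grip":{"type":"number"},"grip_force":{"type":"number"}},"required":["targets"]}

```bash
ls; mkdir -p pics; cat > h.py <<'E'
import numpy as np,cv2
from plant import manip
def cam(n):
    c=manip.camera_info(n);R=cv2.Rodrigues(np.array(c["rvec"],float))[0];return c,R,np.array(c["tvec"],float).ravel()
def world(n,D):
    c,R,t=cam(n);v,u=np.mgrid[:D.shape[0],:D.shape[1]]
    P=np.stack([(u-c["cx"])/c["fx"]*D,(v-c["cy"])/c["fy"]*D,D],-1)
    W=(P-t)@R;W[D<=0]=np.nan;return W
def ray(n,u,v,z):
    c,R,t=cam(n);d=R.T@np.array([(u-c["cx"])/c["fx"],(v-c["cy"])/c["fy"],1]);o=-R.T@t
    return o+d*(z-o[2])/d[2]
E
python3 - <<'E'
from h import *
for n in("top","side"):
    I,D=manip.get_image(n);np.savez(f"{n}0.npz",I=I,D=D)
    cv2.imwrite(f"pics/{n}0.png",cv2.resize(I[:,:,::-1],(800,600),interpolation=cv2.INTER_CUBIC))
    c,R,t=cam(n);print(n,c["fx"],-R.T@t,R[2])
s=manip.state();print(s)
E
```

```text
pics
top 496.04813407975234 [ 484.07455449   96.31681005 1101.72664427] [ 0.05437649 -0.01961225 -0.99832788]
side 449.317991448865 [ 222.94005467 -673.90746922  519.99833325] [ 0.33961155  0.79804829 -0.49777799]
{'t': 0.1, 'joints': array([-8.47592444e-01,  3.00376629e-01,  1.52148230e+00,  8.55454673e-06,
        1.32071625e+00, -6.66257953e-02]), 'qd': array([ 2.10870074e-04, -2.03487250e-03, -1.26128063e-03, -2.99764131e-04,
        1.21112272e-03, -6.80566217e-05]), 'joint_efforts': array([ 4.02044507e-04, -5.32638717e+01, -3.53283870e+01,  7.08935084e-02,
        2.34868680e-02, -4.27293264e-05]), 'position': array([ 390.53169306, -387.0955967 ,  302.17989366]), 'orientation': array([-3.14061286e+00, -7.36812544e-05,  7.89827521e-01]), 'ft_force': array([ 0.03065385,  0.03996495, -0.55968214]), 'torque': array([ 0.05850863, -0.02211496,  0.01231665]), 'grasp_force': 0.0, 'finger_gap': 94.03949991324257}
```

View pics/top0.png

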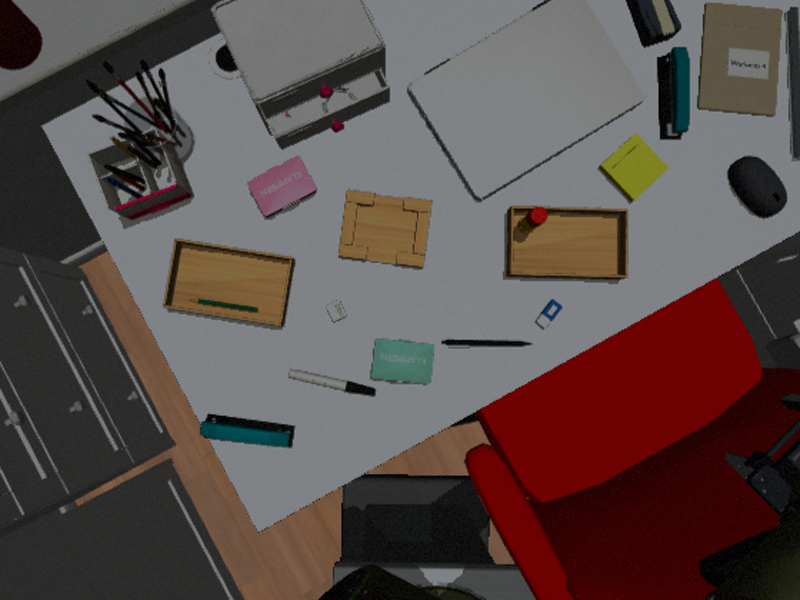

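View pics/side0.png

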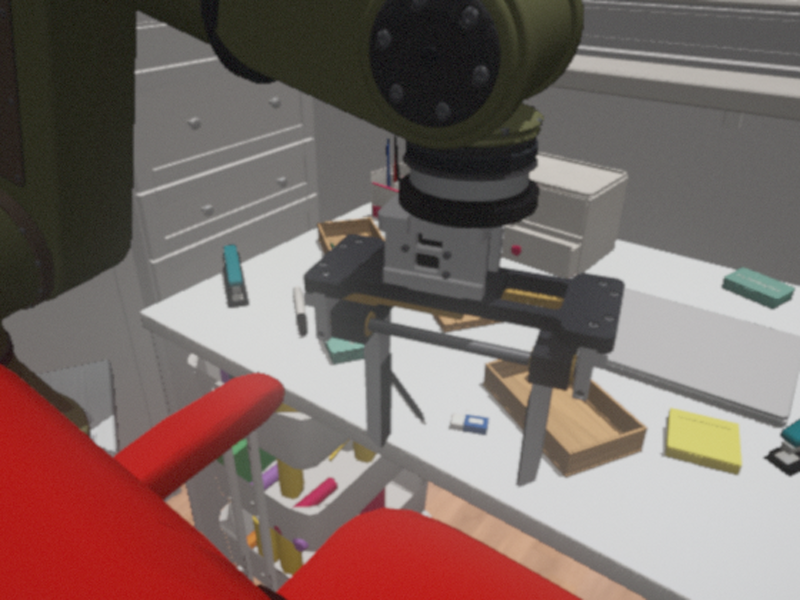

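The top view shows the objects below, with pixels in the 800x600 picture. In the top view, x is up and y is left.
- **Pen bin:** (230,283), holding the green pencil.
- **Fastener bin:** (566,243), holding the red-capped glue stick.
- **Block:** (386,229).
- **Marker:** (332,383).
- **Pen:** (487,343).
- **Staplers:** (248,430) is on the near free desk and is the one meant. (675,92) is behind the sticky notes and is not.
- **Tins:** the near green one at (403,361) is meant. The pink one at (282,186) is a look-alike. The other green one, at the very back, shows at side (757,287).
- **Bystanders:** eraser (549,313), sharpener (337,311).

Next I'll measure and confirm with an enlarged crop.

```bash
cat > seg.py <<'E'
from h import *
def seg(f,n,zmin=4):
    d=np.load(f);I,D=d["I"],d["D"];W=world(n,D);return I,D,W
E
python3 - <<'E'
from seg import *
I,D,W=seg("top0.npz","top")
cv2.imwrite("pics/topcrop.png",cv2.resize(I[115:325,110:450,::-1],(800,494),interpolation=cv2.INTER_CUBIC))
z=W[...,2]
hsv=cv2.cvtColor(I,cv2.COLOR_RGB2HSV)
print("desk z",[round(float(np.nanmedian(z[v-3:v+4,u-3:u+4])),1) for u,v in((200,240),(270,200),(370,215),(330,290))])
m=(np.nan_to_num(z)>4.5)&(z<120)
m=m.astype(np.uint8); m[:110]=0;m[325:]=0
n,L,S,C=cv2.connectedComponentsWithStats(m)
for i in range(1,n):
    if S[i,4]<25: continue
    M=L==i; zz=z[M]; zt=np.percentile(zz,90)
    P=W[M][:,:2].astype(np.float32)
    r=cv2.minAreaRect(P)
    print(np.round(C[i]*1.4286),S[i,4],"z90 %.1f max %.1f"%(zt,zz.max()),[np.round(a,1).tolist() if not np.isscalar(a) else round(a,1) for a in (r[0],r[1])],round(r[2],1),hsv[M].mean(0).round())
I2,D2,W2=seg("side0.npz","side")
for k,(u,v) in dict(stapler=(233,262),tin=(345,348),pen=(403,388),marker=(299,308),binwall=(603,450),block=(465,322),desk=(420,480)).items():
    u=int(u*.7);v=int(v*.7);print(k,np.nanmedian(W2[v-1:v+2,u-1:u+2].reshape(-1,3),axis=0).round(1))
E
```

```text
desk z [-1.3, -0.7, -0.6, -237.6]
[142. 184.] 2254 z90 88.5 max 119.9 [[726.7, 451.4], [89.1, 119.3]] 13.1 [65. 63. 63.]
[282. 186.] 1187 z90 24.4 max 30.1 [[729.5, 251.9], [66.8, 91.0]] 30.4 [164.  82. 125.]
[493. 172.] 1162 z90 20.2 max 24.3 [[752.4, -88.3], [66.6, 158.0]] 2.0 [103.  13. 124.]
[634. 173.] 903 z90 18.0 max 21.5 [[776.2, -297.6], [75.7, 79.7]] 44.2 [ 31. 189. 124.]
[758. 186.] 1204 z90 36.3 max 41.8 [[748.6, -490.0], [103.3, 58.3]] 35.6 [101.  50.  26.]
[385. 228.] 2241 z90 16.9 max 21.9 [[668.8, 91.3], [133.1, 106.0]] 83.8 [ 17. 138. 124.]
[568. 238.] 1749 z90 50.5 max 103.0 [[651.9, -189.2], [107.6, 182.3]] 0.2 [ 18. 156.  80.]
[225. 283.] 1161 z90 36.0 max 41.0 [[580.3, 328.1], [185.3, 110.4]] 82.2 [ 22. 144.  76.]
[536. 250.] 43 z90 7.1 max 8.3 [[643.5, -144.5], [20.5, 36.7]] 45.6 [ 17. 142. 124.]
[550. 251.] 56 z90 7.9 max 8.9 [[639.8, -164.7], [19.4, 41.2]] 31.5 [ 16. 144. 123.]
[336. 310.] 134 z90 13.9 max 17.3 [[539.1, 163.8], [27.4, 22.8]] 27.5 [ 78.  10. 123.]
[548. 314.] 189 z90 13.1 max 15.7 [[541.8, -165.5], [20.2, 45.3]] 52.3 [ 96.  99. 108.]
[402. 361.
[... 160 characters left out ...]
[332. 382.] 419 z90 16.0 max 18.9 [[427.9, 166.7], [134.3, 17.7]] 79.4 [54. 29. 81.]
[ 14. 419.] 79 z90 13.2 max 19.3 [[364.8, 648.5], [19.7, 23.5]] 4.5 [71. 11. 78.]
[246. 431.] 1015 z90 59.0 max 63.1 [[353.9, 291.1], [134.3, 32.1]] 83.8 [ 91. 197.  53.]
[  6. 450.] 200 z90 53.2 max 66.1 [[326.7, 649.0], [63.3, 12.5]] 27.8 [43. 14. 44.]
[781. 453.] 47 z90 14.3 max 19.6 [[337.4, -532.3], [5.3, 46.2]] 34.7 [ 38. 253.  51.]
[483. 455.] 299 z90 66.2 max 71.8 [[331.6, -65.2], [61.9, 28.5]] 89.5 [  4. 252.  93.]
stapler [353.4 272.4  56.1]
tin [452.1  21.2  20.8]
pen [497.5 -74.5   7.3]
marker [427.8 164.6  13. ]
binwall [ 645.1 -280.5   22.3]
block [642.5  27.5  11.8]
desk [ 675.4  220.  -510.1]
```

View pics/topcrop.png

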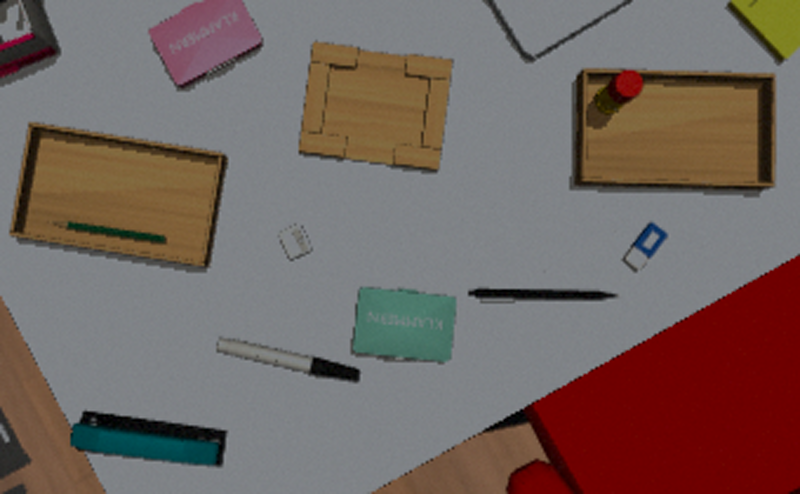

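The enlarged crop confirms the near green tin at (404,324), with its lip toward -x. It also confirms the teal stapler at (148,440), the marker at (217,343)–(360,375), and the pen at (470,292)–(617,295). The pink tin at (206,40) is a look-alike and stays where it is. One last measurement, then I move.

```bash
python3 - <<'E'
from seg import *
I,D,W=seg("top0.npz","top");z=W[...,2];hsv=cv2.cvtColor(I,cv2.COLOR_RGB2HSV)
C=lambda u,v:(110+u/2.353,115+v/2.353)
for k,a,b,h in(("marker",(217,343),(360,375),8),("pen",(470,292),(617,295),4.5),("pencil",(58,225),(166,240),7.5)):
    p,q=[ray("top",*C(*x),h)[:2] for x in(a,b)];print(k,(p+q)/2,np.hypot(*(p-q)),"yaw",np.degrees(np.arctan2(*(q-p)[::-1]))%180-90)
for k,h,cs in(("penbin",36,[(30,124),(226,155),(209,268),(10,236)]),("fastbin",36,[(582,69),(775,73),(774,188),(574,186)]),("block",16,[(313,42),(452,60),(440,170),(299,153)]),("pocket",16,[(327,66),(430,80),(421,148),(322,134)]),("tin",23,[(360,287),(456,296),(451,362),(352,354)])):
    P=np.array([ray("top",*C(*c),h)[:2] for c in cs],np.float32);r=cv2.minAreaRect(P)
    e=P[0]-P[1]+P[3]-P[2];print(k,P.mean(0),np.hypot(*(P[0]-P[1])),np.hypot(*(P[0]-P[3])),"yaw",np.degrees(np.arctan2(e[1],e[0]))-90)
# tin colour mask
m=(abs(hsv[...,0].astype(int)-81)<8)&(hsv[...,1]>60)&(z>15)&(W[...,0]<520)&(abs(W[...,1]-60)<60)
r=cv2.minAreaRect(np.array([ray("top",u,v,23)[:2] for v,u in np.argwhere(m)],np.float32));print("tin mask",r)
# stapler top arm
m=(hsv[...,1]>120)&(z>50)&(W[...,0]<420)&(abs(W[...,1]-291)<90);P=W[m][:,:2].astype(np.float32);print("stap arm",cv2.minAreaRect(P),P.mean(0))
# tall things near targets
for (a,b) in((0,60),(60,120),(120,160),(280,380),(-260,-120)):
    q=(z>60)&(z<500)&(W[...,1]>a)&(W[...,1]<b)&(W[...,0]>680);print(a,b,np.nanmin(W[...,0][q]) if q.any() else None)
# side view checks
I2,D2,W2=seg("side0.npz","side")
for k,(x,y,R,lo) in dict(marker=(428,167,60,4),stapler=(354,291,80,30),tin=(463,60,55,14),pen=(495,-68,60,4),block=(669,91,75,8)).items():
    q=(W2[...,2]>lo)&(W2[...,2]<70)&(np.hypot(W2[...,0]-x,W2[...,1]-y)<R)
    if q.sum()>5: print("side",k,q.sum(),W2[q].mean(0).round(1),"z95",np.percentile(W2[q][:,2],95).round(1),"x,y range",np.percentile(W2[q][:,0],[3,97]).round(),np.percentile(W2[q][:,1],[3,97]).round())
E
```

```text
marker [428.99531712 166.15513045] 136.46815857713847 yaw -11.369039714782929
pen [495.25652391 -71.77407484] 138.86811731888776 yaw 0.10031048148758259
pencil [543.24108883 333.99622403] 101.60585666184085 yaw -6.617801142010464
penbin [575.5308  322.76355] 180.96776 103.797424 yaw -7.7533493
fastbin [ 649.62317 -187.77742] 179.77744 108.988205 yaw 0.5557251
block [667.096    90.01674] 131.68695 105.59558 yaw -5.7252197
pocket [666.2788   90.97503] 97.55348 64.370674 yaw -6.4962463
tin [463.49255   59.006763] 89.111984 62.03579 yaw -3.7360077
tin mask ((305.1234130859375, 57.392940521240234), (113.86685943603516, 382.2472839355469), 86.85499572753906)
stap arm ((353.634521484375, 291.4238586425781), (124.93070983886719, 21.303695678710938), 83.8396224975586) [354.12537 295.204  ]
0 60 None
60 120 855.730335347727
120 160 835.2113178841922
280 380 825.0107116930972
-260 -120 680.0002178871671
side marker 185 [428.7 161.   12. ] z95 14.6 x,y range [415. 444.] [110. 219.]
side stapler 311 [351.6 270.1  50.5] z95 58.8 x,y range [339. 368.] [225. 340.]
side tin 212 [450.9  24.7  20.4] z95 22.9 x,y range [433. 474.] [13. 45.]
side pen 140 [495.2 -86.2   6.6] z95 8.3 x,y range [491. 499.] [-125.  -45.]
side block 132 [642.7  32.   12.5] z95 15.3 x,y range [613. 675.] [21. 53.]
```

```bash
cat >> h.py <<'E'
def plan(*calls,start=None):
    """each call: list of world targets (x,y,z,yaw deg); prints tool shifts from the pose at the call's start"""
    s=manip.state()
    p=np.array([*s["position"],np.degrees(s["orientation"][2])]) if start is None else np.array(start,float)
    print("t",round(s["t"],2),"at",p.round(1),"gap",round(s["finger_gap"],1),"rp",np.degrees(s["orientation"][:2]).round(2))
    for c in calls:
        a=np.radians(p[3]);X=np.array([np.cos(a),np.sin(a)]);Y=np.array([np.sin(a),-np.cos(a)])
        for T in c:
            T=np.array(T,float);d=T[:2]-p[:2]
            print([[round(float(d@X)/1e3,4),round(float(d@Y)/1e3,4),round(float(p[2]-T[2])/1e3,4)],[0,0,round(float(p[3]-T[3]),1)]],end=" ")
        p=T;print()
E
python3 - <<'E'
from h import *
plan([(428.5,166.5,190,79),(428.5,166.5,100,79)],[(428.5,166.5,175,79),(573,325,175,82.2),(573,325,105,82.2)],[(573,325,175,82.2),(495,-70,180,90),(495,-70,99,90)])
E
```

```text
t 0.1 at [ 390.5 -387.1  302.2   45.3] gap 94.0 rp [-179.94   -0.  ]
[[0.4199, -0.3627, 0.1122], [0, 0, -33.7]] [[0.4199, -0.3627, 0.2022], [0, 0, -33.7]] 
[[0.0, 0.0, -0.075], [0, 0, 0.0]] [[0.1832, 0.1116, -0.075], [0, 0, -3.2]] [[0.1832, 0.1116, -0.005], [0, 0, -3.2]] 
[[0.0, 0.0, -0.07], [0, 0, 0.0]] [[-0.4019, -0.0237, -0.075], [0, 0, -7.8]] [[-0.4019, -0.0237, 0.006], [0, 0, -7.8]]
```

Call:
{"method": "servo_tool", "body": {"targets": [[[0.4199,-0.3627,0.1122],[0,0,-33.7]],[[0.4199,-0.3627,0.1122],[0,0,-33.7]],[[0.4199,-0.3627,0.1122],[0,0,-33.7]],[[0.4199,-0.3627,0.1122],[0,0,-33.7]],[[0.4199,-0.3627,0.1122],[0,0,-33.7]],[[0.4199,-0.3627,0.1122],[0,0,-33.7]],[[0.4199,-0.3627,0.1122],[0,0,-33.7]],[[0.4199,-0.3627,0.1122],[0,0,-33.7]],[[0.4199,-0.3627,0.1122],[0,0,-33.7]],[[0.4199,-0.3627,0.1122],[0,0,-33.7]],[[0.4199,-0.3627,0.1122],[0,0,-33.7]],[[0.4199,-0.3627,0.1122],[0,0,-33.7]],[[0.4199,-0.3627,0.1122],[0,0,-33.7]]], "grip": 0.5}}

```text
t: 1.72
position: [428.9, 165.4, 190.8]
orientation: [3.141, -0.0, 1.376]
ft_force: [0.3, 1.4, 0.5]
finger_gap: 47.5
grasp_force: 0.0
```

Call:
{"method": "servo_tool", "body": {"targets": [[[0.0,0.0,0.05],[0,0,0]],[[0.0,0.0,0.08],[0,0,0]],[[0.0,0.0,0.0902],[0,0,0]],[[0.0,0.0,0.0902],[0,0,0]]]}}

```text
t: 2.22
position: [428.9, 166.1, 100.6]
orientation: [-3.142, 0.0, 1.377]
ft_force: [0.4, 0.4, 0.3]
finger_gap: 46.8
grasp_force: 0.0
```

Call:
{"method": "servo_tool", "body": {"targets": [[[0,0,0],[0,0,0]],[[0,0,0],[0,0,0]],[[0,0,0],[0,0,0]],[[0,0,0],[0,0,0]]], "grip": 0.0, "grip_force": 15}}

```text
t: 2.72
position: [428.8, 166.4, 100.6]
orientation: [3.141, -0.0, 1.378]
ft_force: [-0.4, -0.5, 4.3]
finger_gap: 15.0
grasp_force: 15.0
```

Call:
{"method": "servo_tool", "body": {"targets": [[[0,0,-0.04],[0,0,0]],[[0,0,-0.075],[0,0,0]],[[0.05,0.0305,-0.075],[0,0,-1]],[[0.1,0.061,-0.075],[0,0,-2]],[[0.15,0.0914,-0.075],[0,0,-3]],[[0.1832,0.1116,-0.075],[0,0,-3.2]],[[0.1832,0.1116,-0.075],[0,0,-3.2]],[[0.1832,0.1116,-0.075],[0,0,-3.2]],[[0.1832,0.1116,-0.075],[0,0,-3.2]]]}}

```text
t: 3.85
position: [572.9, 324.1, 175.5]
orientation: [-3.142, 0.0, 1.433]
ft_force: [-0.3, -0.6, 0.3]
finger_gap: 15.1
grasp_force: 15.0
```

```bash
python3 - <<'E'
from h import *
I,D=manip.get_image("top");I2,D2=manip.get_image("side")
s=manip.state();print(s["position"],s["ft_force"],s["finger_gap"])
A=cv2.resize(I[150:260,100:230,::-1],(400,338));B=cv2.resize(I2[100:250,130:330,::-1],(400,300))
cv2.imwrite("pics/m1.png",np.hstack([A[:300],B]))
E
```

```text
[573.07713404 324.26245873 175.68623053] [ 0.10770981 -0.33571944 -0.977852  ] 15.217625038914315
```

View pics/m1.png

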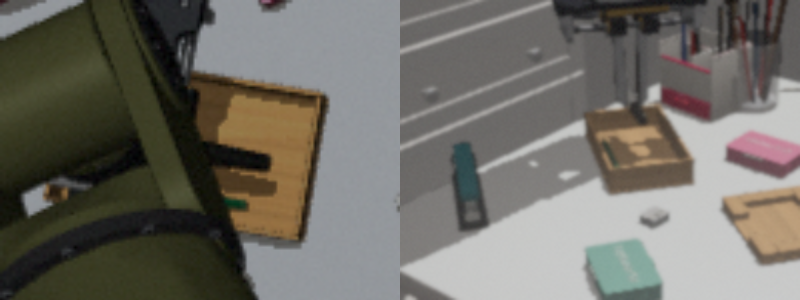

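The picture shows the marker held level, with its black cap at (240,157) in the left panel. It runs parallel to the bin wall and lies between the pencil and the +x wall, so I can lower it.

Call:
{"method": "servo_tool", "body": {"targets": [[[0,0,0.035],[0,0,0]],[[0,0,0.06],[0,0,0]],[[0,0,0.0705],[0,0,0]],[[0,0,0.0705],[0,0,0]]]}}

```text
t: 4.45
position: [573.3, 324.7, 105.0]
orientation: [3.142, -0.0, 1.434]
ft_force: [-0.2, -0.2, 0.3]
finger_gap: 15.1
grasp_force: 15.0
```

Call:
{"method": "servo_tool", "body": {"targets": [[[0,0,0],[0,0,0]],[[0,0,0],[0,0,0]],[[0,0,-0.015],[0,0,0]],[[0,0,-0.07],[0,0,0]],[[0,0,-0.07],[0,0,0]]], "grip": 0.24}}

```text
t: 5.08
position: [574.6, 325.5, 180.8]
orientation: [3.134, -0.005, 1.434]
ft_force: [-0.4, 0.1, -0.2]
finger_gap: 22.7
grasp_force: 0.0
```

```bash
python3 - <<'E'
from h import *
plan([(495.2,-70,180,90),(495.2,-70,98.5,90)],[(495.2,-70,175,90),(603,321,175,82.2),(603,321,104.5,82.2)])
E
```

```text
t 5.08 at [574.6 325.5 180.8  82.2] gap 22.7 rp [179.59  -0.28]
[[-0.4026, -0.0247, 0.0008], [0, 0, -7.8]] [[-0.4026, -0.0247, 0.0823], [0, 0, -7.8]] 
[[0.0, 0.0, -0.0765], [0, 0, 0.0]] [[0.391, 0.1078, -0.0765], [0, 0, 7.8]] [[0.391, 0.1078, -0.006], [0, 0, 7.8]]
```

Call:
{"method": "servo_tool", "body": {"targets": [[[-0.4016,-0.0238,0.0],[0,0,-7.8]],[[-0.4016,-0.0238,0.0],[0,0,-7.8]],[[-0.4016,-0.0238,0.0],[0,0,-7.8]],[[-0.4016,-0.0238,0.0],[0,0,-7.8]],[[-0.4016,-0.0238,0.0],[0,0,-7.8]],[[-0.4016,-0.0238,0.0],[0,0,-7.8]],[[-0.4016,-0.0238,0.0],[0,0,-7.8]],[[-0.4016,-0.0238,0.0],[0,0,-7.8]],[[-0.4016,-0.0238,0.0],[0,0,-7.8]],[[-0.4016,-0.0238,0.0],[0,0,-7.8]]], "grip": 0.4}}

```text
t: 6.32
position: [495.1, -68.7, 174.8]
orientation: [3.142, -0.0, 1.571]
ft_force: [-0.1, 0.2, 0.2]
finger_gap: 37.7
grasp_force: 0.0
```

```bash
python3 - <<'E'
from h import *
plan([(495.2,-70,98.5,90)])
I,D=manip.get_image("top");np.savez("top1.npz",I=I,D=D)
W=world("top",D);z=W[...,2];a=np.radians(-7.8);X=np.array([np.cos(a),np.sin(a)]);Y=np.array([-np.sin(a),np.cos(a)])
B=(W[...,:2]-[577,324.5]);x=B@X;y=B@Y
m=(abs(x)<45)&(abs(y)<82)&(z>11)&(z<24)&(x>-25)
print("marker in bin",m.sum(),cv2.minAreaRect(np.stack([x[m],y[m]],-1).astype(np.float32)),np.percentile(z[m],90))
w=(z>28)&(z<42)&(abs(x)<65)&(abs(y)<105);print("bin rim",cv2.minAreaRect(np.stack([x[w],y[w]],-1).astype(np.float32)),np.percentile(x[w],[2,98]),np.percentile(y[w],[2,98]))
cv2.imwrite("pics/m2.png",cv2.resize(I[160:260,100:400,::-1],(800,267),interpolation=cv2.INTER_CUBIC))
E
```

```text
t 6.33 at [495.1 -68.7 174.8  90. ] gap 37.7 rp [180.  -0.]
[[-0.0013, 0.0001, 0.0763], [0, 0, 0.0]] 
marker in bin 399 ((-4.261476039886475, -0.8059463500976562), (15.483901023864746, 134.98358154296875), 0.27183982729911804) 19.81688659692161
bin rim ((0.6700439453125, 2.001129150390625), (181.06202697753906, 106.2610855102539), 89.99434661865234) [-52.13801143  53.31331729] [-88.05709352  91.22511229]
```

View pics/m2.png

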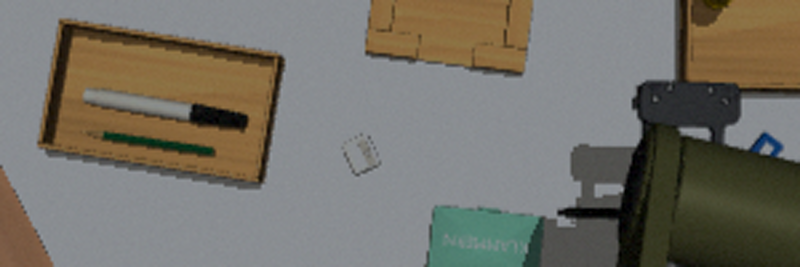

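The marker lies flat in the bin at (165,107), parallel to the walls and clear of the pencil. Its measured pose agrees with the commanded one to within 1 mm. Now the pen.

Call:
{"method": "servo_tool", "body": {"targets": [[[-0.0013,0,0.045],[0,0,0]],[[-0.0013,0,0.07],[0,0,0]],[[-0.0013,0,0.0763],[0,0,0]],[[-0.0013,0,0.0763],[0,0,0]]]}}

```text
t: 6.88
position: [495.1, -70.7, 98.8]
orientation: [3.141, -0.0, 1.571]
ft_force: [0.5, 0.4, -0.0]
finger_gap: 37.5
grasp_force: 0.0
```

Call:
{"method": "servo_tool", "body": {"targets": [[[0,0,0],[0,0,0]],[[0,0,0],[0,0,0]],[[0,0,0],[0,0,0]],[[0,0,0],[0,0,0]],[[0,0,-0.075],[0,0,0]],[[0,0,-0.075],[0,0,0]],[[0,0,-0.075],[0,0,0]]], "grip": 0.0}}

```text
t: 7.75
position: [494.9, -71.1, 173.8]
orientation: [3.14, 0.0, 1.57]
ft_force: [0.2, 0.1, 0.2]
finger_gap: 9.2
grasp_force: 15.0
```

```bash
python3 - <<'E'
from h import *
plan([(604,320.8,174,82.2),(604,320.8,104.5,82.2)])
E
```

```text
t 7.75 at [494.9 -71.1 173.8  90. ] gap 9.2 rp [1.7992e+02 2.0000e-02]
[[0.392, 0.1087, -0.0002], [0, 0, 7.8]] [[0.392, 0.1087, 0.0693], [0, 0, 7.8]]
```

Call:
{"method": "servo_tool", "body": {"targets": [[[0.392,0.1087,0],[0,0,7.8]],[[0.392,0.1087,0],[0,0,7.8]],[[0.392,0.1087,0],[0,0,7.8]],[[0.392,0.1087,0],[0,0,7.8]],[[0.392,0.1087,0],[0,0,7.8]],[[0.392,0.1087,0],[0,0,7.8]],[[0.392,0.1087,0],[0,0,7.8]],[[0.392,0.1087,0],[0,0,7.8]],[[0.392,0.1087,0],[0,0,7.8]],[[0.392,0.1087,0],[0,0,7.8]]]}}

```text
t: 9.0
position: [603.9, 319.7, 173.1]
orientation: [-3.141, 0.0, 1.433]
ft_force: [-0.9, 0.2, 0.1]
finger_gap: 9.4
grasp_force: 15.0
```

Call:
{"method": "servo_tool", "body": {"targets": [[[0,0,0.035],[0,0,0]],[[0,0,0.06],[0,0,0]],[[0,0,0.0705],[0,0,0]],[[0,0,0.0705],[0,0,0]]]}}

```text
t: 9.5
position: [604.1, 320.3, 103.2]
orientation: [3.141, -0.0, 1.433]
ft_force: [0.1, -0.5, 0.4]
finger_gap: 9.2
grasp_force: 15.0
```

Call:
{"method": "servo_tool", "body": {"targets": [[[0,0,0],[0,0,0]],[[0,0,0],[0,0,0]],[[0,0,-0.012],[0,0,0]],[[0,0,-0.065],[0,0,0]],[[0,0,-0.065],[0,0,0]]], "grip": 0.17}}

```text
t: 10.12
position: [605.2, 321.5, 173.7]
orientation: [3.135, -0.005, 1.434]
ft_force: [-0.5, 0.9, 0.4]
finger_gap: 16.0
grasp_force: 0.0
```

```bash
python3 - <<'E'
from h import *
plan([(353.7,291.5,170,83.8),(353.7,291.5,128,83.8)],start=[604,320.8,168.5,82.2])
plan([])
E
```

```text
t 10.12 at [604.  320.8 168.5  82.2] gap 16.0 rp [179.6   -0.26]
[[-0.063, -0.244, -0.0015], [0, 0, -1.6]] [[-0.063, -0.244, 0.0405], [0, 0, -1.6]] 
t 10.12 at [605.2 321.5 173.7  82.2] gap 16.0 rp [179.6   -0.26]Traceback (most recent call last):
  File "<stdin>", line 3, in <module>
  File "h.py", line 22, in plan
    p=T;print()
      ^
UnboundLocalError: cannot access local variable 'T' where it is not associated with a value
```

Call:
{"method": "servo_tool", "body": {"targets": [[[-0.063,-0.244,-0.0015],[0,0,-1.6]],[[-0.063,-0.244,-0.0015],[0,0,-1.6]],[[-0.063,-0.244,-0.0015],[0,0,-1.6]],[[-0.063,-0.244,-0.0015],[0,0,-1.6]],[[-0.063,-0.244,-0.0015],[0,0,-1.6]],[[-0.063,-0.244,-0.0015],[0,0,-1.6]],[[-0.063,-0.244,-0.0015],[0,0,-1.6]],[[-0.063,-0.244,-0.0015],[0,0,-1.6]]], "grip": 0.55}}

```text
t: 11.12
position: [354.3, 291.7, 169.3]
orientation: [-3.141, 0.0, 1.461]
ft_force: [1.0, 0.4, -0.6]
finger_gap: 51.4
grasp_force: 0.0
```

```bash
python3 - <<'E'
from h import *
plan([(353.7,291.3,127.5,83.8)])
I,D=manip.get_image("top");np.savez("top2.npz",I=I,D=D)
A=cv2.resize(I[160:260,100:240,::-1],(560,400),interpolation=cv2.INTER_CUBIC)
cv2.imwrite("pics/m3.png",A)
E
```

```text
t 11.12 at [354.3 291.7 169.3  83.7] gap 51.4 rp [-179.99    0.  ]
[[-0.0005, -0.0005, 0.0418], [0, 0, -0.1]]
```

View pics/m3.png

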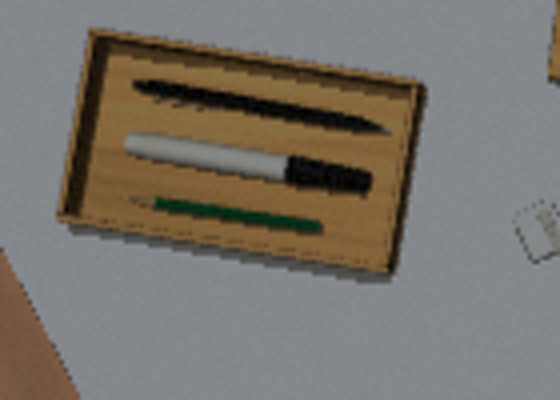

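The pen, marker and pencil all lie flat and separate in the pen bin, at (260,105), (245,160) and (240,215). Now the stapler.

Call:
{"method": "servo_tool", "body": {"targets": [[[-0.0005,-0.0005,0.025],[0,0,-0.1]],[[-0.0005,-0.0005,0.0418],[0,0,-0.1]],[[-0.0005,-0.0005,0.0418],[0,0,-0.1]]]}}

```text
t: 11.55
position: [352.9, 291.0, 126.8]
orientation: [-3.14, 0.002, 1.463]
ft_force: [-0.2, 0.6, 0.7]
finger_gap: 51.9
grasp_force: 0.0
```

Call:
{"method": "servo_tool", "body": {"targets": [[[0,0,0],[0,0,0]],[[0,0,0],[0,0,0]],[[0,0,0],[0,0,0]],[[0,0,0],[0,0,0]],[[0,0,-0.03],[0,0,0]],[[0,0,-0.07],[0,0,0]],[[0,0,-0.07],[0,0,0]],[[0,0,-0.07],[0,0,0]]], "grip": 0.0, "grip_force": 40}}

```text
t: 12.55
position: [352.7, 291.0, 196.8]
orientation: [-3.141, 0.001, 1.463]
ft_force: [-0.2, 0.1, -2.5]
finger_gap: 21.1
grasp_force: 40.0
```

```bash
python3 - <<'E'
from h import *
plan([(635.8,-188.5,198,90.2),(635.8,-188.5,132.5,90.2)])
print(manip.state()["torque"],manip.state()["ft_force"])
E
```

```text
t 12.55 at [352.7 291.  196.8  83.9] gap 21.1 rp [-1.7995e+02  4.0000e-02]
[[-0.4464, 0.3329, -0.0012], [0, 0, -6.3]] [[-0.4464, 0.3329, 0.0643], [0, 0, -6.3]] 
[-0.03561899 -0.04796615  0.02089802] [-0.18808282  0.09019684 -2.48686757]
```

Call:
{"method": "servo_tool", "body": {"targets": [[[-0.04,0.03,0],[0,0,-0.6]],[[-0.087,0.065,0],[0,0,-1.2]],[[-0.134,0.1,0],[0,0,-1.9]],[[-0.181,0.135,0],[0,0,-2.5]],[[-0.228,0.17,0],[0,0,-3.2]],[[-0.275,0.205,0],[0,0,-3.9]],[[-0.322,0.24,0],[0,0,-4.5]],[[-0.369,0.275,0],[0,0,-5.2]],[[-0.416,0.31,0],[0,0,-5.9]],[[-0.4464,0.3329,0],[0,0,-6.3]],[[-0.4464,0.3329,0],[0,0,-6.3]],[[-0.4464,0.3329,0],[0,0,-6.3]],[[-0.4464,0.3329,0],[0,0,-6.3]]]}}

```text
t: 14.18
position: [635.9, -187.2, 197.2]
orientation: [-3.141, -0.0, 1.574]
ft_force: [-0.4, 0.0, -3.1]
finger_gap: 21.3
grasp_force: 40.0
```

```bash
python3 - <<'E'
from h import *
plan([(635.8,-188.5,131.5,90.2)])
I2,D2=manip.get_image("side");I,D=manip.get_image("top")
A=cv2.resize(I[120:220,330:460,::-1],(400,308));B=cv2.resize(I2[200:360,300:500,::-1],(400,320))
cv2.imwrite("pics/s1.png",np.hstack([A,B[:308]]))
E
```

```text
t 14.18 at [ 635.9 -187.2  197.2   90.2] gap 21.3 rp [-1.7995e+02 -2.0000e-02]
[[-0.0013, -0.0001, 0.0657], [0, 0, 0.0]]
```

View pics/s1.png

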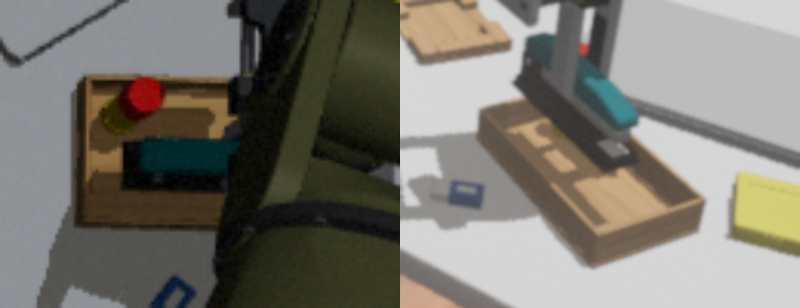

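Left panel: the stapler is over the bin at (180,165), clear of the glue stick at (130,105). Right panel: it hangs level at (575,95). I'll lower it.

Call:
{"method": "servo_tool", "body": {"targets": [[[-0.0013,0,0.03],[0,0,0]],[[-0.0013,0,0.05],[0,0,0]],[[-0.0013,0,0.06],[0,0,0]],[[-0.0013,0,0.0655],[0,0,0]],[[-0.0013,0,0.0655],[0,0,0]]]}}

```text
t: 14.9
position: [636.4, -189.6, 132.7]
orientation: [3.141, 0.0, 1.573]
ft_force: [-0.5, -0.9, -2.8]
finger_gap: 21.2
grasp_force: 40.0
```

Call:
{"method": "servo_tool", "body": {"targets": [[[0,0,0],[0,0,0]],[[0,0,0],[0,0,0]],[[0,0,-0.02],[0,0,0]],[[0,0,-0.06],[0,0,0]],[[0,0,-0.06],[0,0,0]],[[0,0,-0.06],[0,0,0]]], "grip": 0.38}}

```text
t: 15.65
position: [636.1, -189.5, 192.7]
orientation: [3.141, 0.0, 1.573]
ft_force: [-0.1, 0.6, -0.2]
finger_gap: 35.6
grasp_force: 0.0
```

```bash
python3 - <<'E'
from h import *
I,D,=np.load("top2.npz").values();W=world("top",D);z=W[...,2]
# tin lid rect (depth) and slices for the lip
m=(z>18)&(z<30)&(abs(W[...,0]-463)<60)&(abs(W[...,1]-60)<65)
P=W[m][:,:2];r=cv2.minAreaRect(P.astype(np.float32));print(r,m.sum())
for yaw in(-3,-4,-5,-6):
    a=np.radians(yaw);X=np.array([np.cos(a),np.sin(a)]);Y=np.array([-np.sin(a),np.cos(a)])
    q=P-[463,60];x=q@X;y=q@Y;e=[]
    for c in range(-36,37,8):
        k=abs(y-c)<4.5;e.append((c,round(np.percentile(x[k],1),1),round(np.percentile(x[k],99),1)))
    print(yaw,e,np.percentile(y[abs(x)<25],[.5,99.5]).round(1))
# block: top surface mask
m=(z>12.5)&(z<21)&(abs(W[...,0]-668)<75)&(abs(W[...,1]-91)<85)
P=W[m][:,:2];print("block",cv2.minAreaRect(P.astype(np.float32)))
a=np.radians(-6.2);X=np.array([np.cos(a),np.sin(a)]);Y=np.array([-np.sin(a),np.cos(a)])
q=P-[668,91];x=q@X;y=q@Y
print("outer",np.percentile(x,[.5,99.5]),np.percentile(y,[.5,99.5]))
for s in(-1,1):
  k=abs(x)<28;k&=np.sign(y)==s;print("pocket y",s,np.percentile(abs(y[k]),2))
  k=(abs(abs(y)-35)<10)&(np.sign(x)==s);print("pocket x",s,np.percentile(abs(x[k]),2))
plan([(463.3,60,170,85.5)],start=[635.8,-188.5,191.5,90.2])
E
```

```text
((464.35302734375, 59.83213424682617), (90.87796020507812, 65.52490234375), 85.0326156616211) 1171
-3 [(-36, np.float64(-29.4), np.float64(29.3)), (-28, np.float64(-29.5), np.float64(30.4)), (-20, np.float64(-28.7), np.float64(30.2)), (-12, np.float64(-31.5), np.float64(31.3)), (-4, np.float64(-29.9), np.float64(33.5)), (4, np.float64(-30.4), np.float64(32.8)), (12, np.float64(-30.2), np.float64(31.7)), (20, np.float64(-27.1), np.float64(31.7)), (28, np.float64(-27.6), np.float64(31.0)), (36, np.float64(-27.7), np.float64(32.5))] [-45.1  45.2]
-4 [(-36, np.float64(-29.1), np.float64(30.0)), (-28, np.float64(-29.0), np.float64(30.8)), (-20, np.float64(-28.4), np.float64(30.8)), (-12, np.float64(-31.3), np.float64(31.5)), (-4, np.float64(-29.8), np.float64(33.5)), (4, np.float64(-30.5), np.float64(32.9)), (12, np.float64(-29.0), np.float64(31.5)), (20, np.float64(-27.4), np.float64(31.3)), (28, np.float64(-28.1), np.float64(30.7)), (36, np.float64(-27.2), np.float64(31.8))] [-44.8  45.1]
-5 [(-36, np.float64(-28.5), np.float64(30.6)), (-28, np.float64(-28.4), np.float64(31.2)), (-20, n
[... 508 characters left out ...]
.9), np.float64(31.9)), (-4, np.float64(-29.7), np.float64(33.9)), (4, np.float64(-30.8), np.float64(32.8)), (12, np.float64(-29.4), np.float64(31.9)), (20, np.float64(-28.4), np.float64(30.9)), (28, np.float64(-29.5), np.float64(29.8)), (36, np.float64(-28.6), np.float64(30.5))] [-44.9  45.1]
block ((668.6546630859375, 91.189697265625), (132.97080993652344, 105.37081909179688), 83.88997650146484)
outer [-51.5066464   52.82677869] [-65.69966343  66.44241365]
pocket y -1 47.393500468210085
pocket x -1 32.82783717854791
pocket y 1 48.05238523299649
pocket x 1 34.503094733982685
t 15.65 at [ 635.8 -188.5  191.5   90.2] gap 35.6 rp [1.7997e+02 1.0000e-02]
[[0.2491, -0.1716, 0.0215], [0, 0, 4.7]]
```

Call:
{"method": "servo_tool", "body": {"targets": [[[0.025,-0.03,-0.01],[0,0,0.5]],[[0.06,-0.06,0.0],[0,0,1]],[[0.11,-0.09,0.0],[0,0,2]],[[0.2505,-0.1708,0.0215],[0,0,4.8]],[[0.2505,-0.1708,0.0215],[0,0,4.8]],[[0.2505,-0.1708,0.0215],[0,0,4.8]],[[0.2505,-0.1708,0.0215],[0,0,4.8]],[[0.2505,-0.1708,0.0215],[0,0,4.8]],[[0.2505,-0.1708,0.0215],[0,0,4.8]],[[0.2505,-0.1708,0.0215],[0,0,4.8]]], "grip": 0.9}}

```text
t: 16.9
position: [465.0, 59.9, 170.6]
orientation: [-3.141, -0.0, 1.489]
ft_force: [-0.1, 0.5, 0.0]
finger_gap: 84.6
grasp_force: 0.0
```

```bash
python3 - <<'E'
from h import *
plan([(463.6,60,103,85)])
I,D=manip.get_image("top");np.savez("top3.npz",I=I,D=D)
W=world("top",D);B=W[...,:2]-[650.8,-188.5];x,y=B[...,0],B[...,1];z=W[...,2]
m=(abs(x)<45)&(abs(y)<84)&(z>42)&(z<70)&(x<15);print("stapler arm",m.sum(),cv2.minAreaRect(np.stack([x[m],y[m]],-1).astype(np.float32)),np.percentile(z[m],[50,95]))
m=(abs(x)<60)&(abs(y)<100)&(z>80)&(z<110);print("glue",m.sum(),x[m].mean(),y[m].mean())
cv2.imwrite("pics/s2.png",cv2.resize(I[120:270,260:460,::-1],(600,450),interpolation=cv2.INTER_CUBIC))
E
```

```text
t 16.9 at [465.   59.9 170.6  85.3] gap 84.6 rp [-179.99   -0.  ]
[[-0.0, -0.0014, 0.0676], [0, 0, 0.3]] 
stapler arm 675 ((-14.170205116271973, -0.7580032348632812), (28.422168731689453, 131.06719970703125), 2.0101735591888428) [59.78113657 65.11119932]
glue 142 27.059674598004435 60.75988268665981
```

View pics/s2.png

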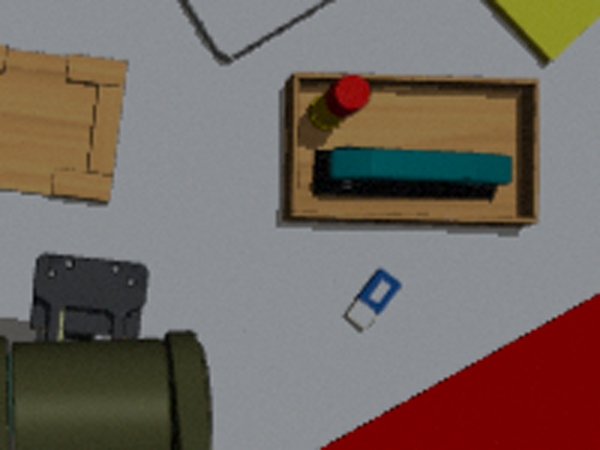

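The stapler stands upright in the fastener bin at (415,170), with the glue stick still upright at (340,100). The eraser at (372,298) hasn't moved. Now the tin.

Call:
{"method": "servo_tool", "body": {"targets": [[[0,-0.0014,0.035],[0,0,0.3]],[[0,-0.0014,0.06],[0,0,0.3]],[[0,-0.0014,0.0676],[0,0,0.3]],[[0,-0.0014,0.0676],[0,0,0.3]]]}}

```text
t: 17.45
position: [463.5, 60.5, 103.2]
orientation: [-3.141, 0.0, 1.484]
ft_force: [0.6, 0.7, 0.1]
finger_gap: 84.6
grasp_force: 0.0
```

Call:
{"method": "servo_tool", "body": {"targets": [[[0,0,0],[0,0,0]],[[0,0,0],[0,0,0]],[[0,0,0],[0,0,0]],[[0,0,0],[0,0,0]],[[0,0,0],[0,0,0]],[[0,0,-0.05],[0,0,0]],[[0,0,-0.05],[0,0,0]],[[0,0,-0.05],[0,0,0]]], "grip": 0.0, "grip_force": 20}}

```text
t: 18.45
position: [463.1, 60.6, 152.6]
orientation: [-3.141, 0.0, 1.484]
ft_force: [0.8, 0.2, -1.4]
finger_gap: 60.6
grasp_force: 20.0
```

```bash
python3 - <<'E'
from h import *
s=manip.state();print(s["ft_force"],s["torque"])
plan([(667.8,91.3,153,83.9)],[(667.8,91.3,109.5,83.9)])
E
```

```text
[ 0.76392995  0.1735399  -1.44294599] [-0.01411674 -0.03300192  0.04050837]
t 18.45 at [463.1  60.6 152.6  85.1] gap 60.6 rp [-179.98    0.  ]
[[0.0482, 0.2013, -0.0004], [0, 0, 1.2]] 
[[0.0, 0.0, 0.0435], [0, 0, 0.0]]
```

Call:
{"method": "servo_tool", "body": {"targets": [[[0.012,0.05,0],[0,0,0.3]],[[0.024,0.1,0],[0,0,0.6]],[[0.036,0.15,0],[0,0,0.9]],[[0.0488,0.2015,-0.0004],[0,0,1.2]],[[0.0488,0.2015,-0.0004],[0,0,1.2]],[[0.0488,0.2015,-0.0004],[0,0,1.2]],[[0.0488,0.2015,-0.0004],[0,0,1.2]],[[0.0488,0.2015,-0.0004],[0,0,1.2]]]}}

```text
t: 19.45
position: [667.8, 91.8, 153.9]
orientation: [3.141, -0.0, 1.463]
ft_force: [-0.1, 0.2, 0.0]
finger_gap: 60.5
grasp_force: 20.0
```

```bash
python3 - <<'E'
from h import *
plan([(668.0,91.9,109.5,83.9)])
I,D=manip.get_image("top");I2,D2=manip.get_image("side")
A=cv2.resize(I[120:220,220:320,::-1],(400,400),interpolation=cv2.INTER_CUBIC);B=cv2.resize(I2[150:270,250:370,::-1],(400,400),interpolation=cv2.INTER_CUBIC)
cv2.imwrite("pics/t1.png",np.hstack([A,B]))
W=world("top",D);z=W[...,2];m=(z>60)&(z<80)&(abs(W[...,0]-668)<60)&(abs(W[...,1]-91)<70);P=W[m][:,:2]
print("tin in hand",m.sum(),cv2.minAreaRect(P.astype(np.float32)),np.median(z[m]))
E
```

```text
t 19.45 at [667.8  91.8 153.9  83.8] gap 60.5 rp [179.99  -0.  ]
[[0.0001, 0.0002, 0.0444], [0, 0, -0.1]] 
tin in hand 35 ((671.4251098632812, 90.47782897949219), (14.078458786010742, 93.4020004272461), 6.614802837371826) 72.71651919876497
```

View pics/t1.png

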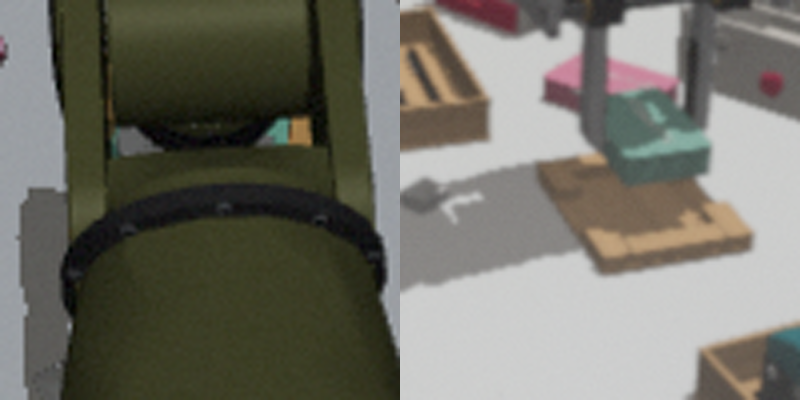

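In the right panel the tin hangs level over the block at (655,140). The top view is hidden by the arm. I'll lower it slowly and watch the force.

Call:
{"method": "servo_tool", "body": {"targets": [[[0.0001,0.0002,0.02],[0,0,0]],[[0.0001,0.0002,0.03],[0,0,0]],[[0.0001,0.0002,0.034],[0,0,0]],[[0.0001,0.0002,0.038],[0,0,0]],[[0.0001,0.0002,0.041],[0,0,0]],[[0.0001,0.0002,0.0435],[0,0,0]],[[0.0001,0.0002,0.0435],[0,0,0]]]}}

```text
t: 20.42
position: [668.5, 91.9, 109.9]
orientation: [3.142, 0.0, 1.463]
ft_force: [-0.7, -0.5, 0.1]
finger_gap: 60.8
grasp_force: 20.0
```

Call:
{"method": "servo_tool", "body": {"targets": [[[0,0,0.0007],[0,0,0]],[[0,0,0.0012],[0,0,0]],[[0,0,0.0012],[0,0,0]]]}}

```text
t: 20.8
position: [668.6, 92.0, 109.6]
orientation: [3.141, -0.0, 1.463]
ft_force: [-5.5, -0.8, 6.6]
finger_gap: 60.7
grasp_force: 20.0
```

Call:
{"method": "servo_tool", "body": {"targets": [[[0,0,0],[0,0,0]],[[0,0,0],[0,0,0]],[[0,0,0],[0,0,0]],[[0,0,-0.02],[0,0,0]],[[0,0,-0.08],[0,0,0]],[[0,0,-0.1],[0,0,0]],[[0,0,-0.1],[0,0,0]]], "grip": 0.82}}

```text
t: 21.68
position: [668.8, 92.0, 210.9]
orientation: [3.138, -0.001, 1.463]
ft_force: [-0.4, -0.1, -0.9]
finger_gap: 77.3
grasp_force: 0.0
```

Call:
{"method": "servo_tool", "body": {"targets": [[[-0.1,-0.1,-0.05],[0,0,0]],[[-0.2,-0.2,-0.05],[0,0,0]],[[-0.3,-0.25,-0.05],[0,0,0]],[[-0.3,-0.25,-0.05],[0,0,0]],[[-0.3,-0.25,-0.05],[0,0,0]],[[-0.3,-0.25,-0.05],[0,0,0]],[[-0.3,-0.25,-0.05],[0,0,0]],[[-0.3,-0.25,-0.05],[0,0,0]],[[-0.3,-0.25,-0.05],[0,0,0]]]}}

```text
t: 22.8
position: [388.1, -179.0, 258.0]
orientation: [-3.14, -0.001, 1.464]
ft_force: [0.7, 0.3, 0.4]
finger_gap: 76.9
grasp_force: 0.0
```

```bash
python3 - <<'E'
from h import *
s=manip.state();print(s["t"],s["position"],s["finger_gap"])
I,D=manip.get_image("top");W=world("top",D);z=W[...,2]
a=np.radians(-6.1);X=np.array([np.cos(a),np.sin(a)]);Y=np.array([-np.sin(a),np.cos(a)])
B=W[...,:2]-[668.8,91.3];x=B@X;y=B@Y
hsv=cv2.cvtColor(I,cv2.COLOR_RGB2HSV)
m=(abs(x)<50)&(abs(y)<60)&(z>22)&(z<40)&(hsv[...,0]>60)
print("tin",m.sum(),cv2.minAreaRect(np.stack([x[m],y[m]],-1).astype(np.float32)))
A=np.c_[x[m],y[m],np.ones(m.sum())];c=np.linalg.lstsq(A,z[m],rcond=None)[0];print("top plane z",c[2],"tilt deg",np.degrees(c[:2]))
A=cv2.resize(I[115:325,110:450,::-1],(800,494),interpolation=cv2.INTER_CUBIC)
cv2.imwrite("pics/end.png",A)
E
```

```text
22.8 [ 388.10974523 -178.99958063  258.03377807] 76.92902516222914
tin 1137 ((-0.5640411376953125, 0.12206268310546875), (89.9986343383789, 63.33656692504883), 89.94264221191406)
top plane z 28.17636802040476 tilt deg [-0.44707219 -0.05216369]
```

View pics/end.png

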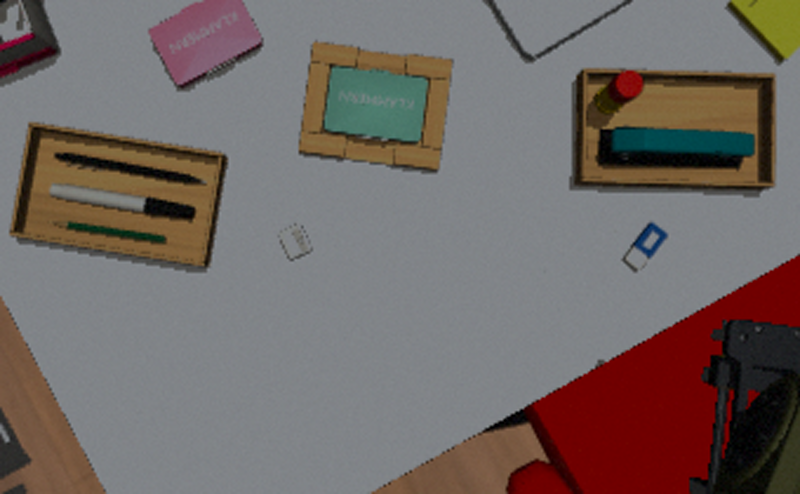

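The final picture shows everything in place:
- **Tin:** square and centred in the pocket at (376,104); top at 28 mm, tilt under 0.5°.
- **Pen bin:** pen, marker and pencil lie flat at (130,170), (122,200) and (115,232).
- **Fastener bin:** the stapler stands next to the glue stick at (675,145).
- **Left alone:** the eraser, the sharpener and the pink tin look unmoved.

```bash
python3 -c "
from plant import manip
print(manip.sign_off())"
```

```text
the job is handed in; nothing more can be done
None
```

The job is done and handed in after about 23 s of the 67 s: the marker and pen lie flat in the pen bin, the stapler stands in the fastener bin, and the clip tin is seated flat and square in the block; the verdict was not shown.

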